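# Park the tall therapy posts

### The arm

A 6-joint arm with a two-finger parallel gripper is mounted at the origin on the work surface. World frame = base frame: x ahead of the robot, y to its left, z up, the work surface at z = 0. Lengths are in m, angles in rad, forces in N, time in s.
With the tool pointing down it reaches from about 0.25 to 0.725 m from the base axis. Payload 4 kg.
Tool frame: the origin (TCP) lies midway between the tips of the shut fingers; the grasp point (between the pads) lies bot.pinch_z behind it (bot.pinch_z is the distance from the TCP to the grasp point, in m); z points along the fingers, y is the line along which they close (so a half turn about z gives the same grasp; the last joint's range is limited). The gripper opens to 85 mm and grips with 20 to 120 N. Pads are 22 mm wide; open, the fingers measure 114 mm over their backs; the gripper's body (76 mm by 85 mm) begins 54 mm behind the grasp point. The pads swing forward as they close: fully open they stand 13 mm farther back than shut.
Start: joints at [0, 0.241, 0.005, 1.335, 0, 1.571], TCP at [0.5, -0, 0.231] pointing down, gripper open.
Joint ranges: [-2.72, 2.72], [-1.05, 1.87], [-1.09, 1.28], [-1.99, 2.15], [-1.42, 1.44], [-3.14, 3.14]. Speed limits (rad/s): [2.79, 2.79, 3.14, 3.14, 3.14, 3.14].

### API

Orientations are given as a unit quaternion [x, y, z, w].
In Python, from workcell import bot gives the robot as it stands.
- The arm moves only by the shell command python3 jog.py FILE, which reads ROWS from the file FILE. ROWS is a JSON list of rows, 1 to 10 of them, each an object with the fields drx, dry, drz (a rotation vector in shares of 2 pi rad (1.0 is 2 pi rad)), sx, sy, sz (the shift in normalised numbers (1 is 0.75 m)), aperture (the finger opening in m); a field left out counts as zero (the opening has to be given); each row is the pose to reach, as a shift and turn from the pose commanded when the command began, along the tool's axes at that moment; what a row does not reach only later rows make up. A row lasts 1/8 s, in which the tool goes at most 0.0625 m and 0.188 rad, less where a joint would pass 70% of its speed; a pose out of reach is approached as far as the arm can. The fingers move at their own pace and stop on an object; the grip force is fixed at half the most. Time passes only in rows, so rows that do not move let the fingers close. It prints the time, the measured TCP pose, the force, the opening and the grip force at its end. Shift and turn numbers lie between -1 and 1, and a call with a number outside is refused. Input that does not fit is refused with a message, and nothing moves.
- bot.get_obs(): the state, without advancing time (a new reading comes with each control period).
- bot.camera(name): name is "scene" or "side" or "wrist"; returns the picture (420x560x3 uint8, red, green, blue); there is no depth.
- bot.calibration(name): a dict with "mtx" (3x3 intrinsics, pixels), "R" (3x3) and "t" (3): a world point X has camera coordinates R X + t. Camera axes: x right, y down, z forward; pixel columns grow to the right and rows downward; lengths in m; the calibration is good to about 2 mm. A picture is of the moment at which its call begins: read the wrist's pose just before it. calibration takes no time and is no camera call; for the wrist camera it gives the pose at the moment of the call.
- bot.job_done(): hands the job in; it is judged then, once.
The state is a dict: "clock": time; "joint_pos": joint angles; "joint_vel": joint speeds; "tau": joint torques, N m; "eef_pos": TCP position; "tool_rot": TCP orientation; "ft_force": force on the tool from outside, world axes, zero at the start; "ft_torque": the same for the moment, N m; "grip_width": finger opening in m; "grasp_force": force on a finger pad.
Only numpy, scipy, OpenCV 4.12 (cv2) and the standard library are available. Lean on these libraries where they do the work, as an engineer would, in place of code of your own. Each camera call takes 0.05 s, during which the arm holds its last target. There are 200 camera calls.

### The job

Push the two tall wooden posts home into the parking stand in the middle of the table: the green-topped post first, then the red-topped one, each slid fully into a bay of its own until it stands against the back of the bay. Push them low down so that they slide upright; never tip, pick up or lift them, and leave everything else on the table where it is.

Things in the scene. Friction and masses are not known exactly. Their poses are not given: they have to be found in the camera images.
- green_post: Tall loose post of light wood, green-painted top: plain upright cylinder, diameter 44, 140 tall, 0.12-0.2 kg. Origin: centre of its underside, z up. It stands on the bare table, 170 to 250 mm from the middle of the stand, to the left or right of it. Pushed 35 mm or more above the table it may tip over; pushed lower it slides.
- red_post: The same kind of post (diameter 44, 140 tall) with a red-painted top, on the other side of the stand. Origin: centre of its underside, z up. Slides or tips just as the green one does.
- stand: Fixed brown wooden stand. Origin: centre of underside; x away from the robot, y left, turned up to 0.2 rad. Block 100 (x) by 60 (y), 45 high, blue inlay on top. On its +y and -y faces an open bay with a flat yellow floor mark, no step: block face at |y| = 30 is its back; two splayed rails 20 high, 10 thick, run out to |y| = 73; 62 wide at the back, 83 at the mouth. No lid.
- bay_left (a point): Point on the table in the left (+y) bay, at stand (0, +52, 0): where the centre of a post's underside is when it touches the back of that bay. Axes as the stand's; the post is pushed in along -y.
- bay_right (a point): The same point in the right (-y) bay, at stand (0, -52, 0); the post is pushed in along +y.
- short_green: Short loose wooden peg with a green top, diameter 30, 78 tall, standing on the robot's side of the stand. Origin: centre of its underside. To be left alone.
- short_red: Short loose wooden peg with a red top, diameter 30, 78 tall, standing on the far side of the stand. Origin: centre of its underside. To be left alone.
- spiky_ball: Yellow spiky massage ball, about 76 across, fixed on a small grey foot, 76 tall, loose, far side of the table. Origin: centre of its underside. To be left alone.
- lime_ring: Lime-green exercise ring lying flat, 72 outside, 48 hole, 18 high, loose, near the robot. Origin: centre of its underside. To be left alone.
- cone: Orange stacking cone, base 64 across, 85 tall, loose, near the robot. Origin: centre of its underside. To be left alone.
- gel_bottle: Clear bottle with blue label, diameter 60, 150 tall, loose, far side of the table. Origin: centre of its underside. To be left alone.

How it is judged:
By the outcome, as a careful person would: the job done as asked, in the order asked, and still so for the second after the job is handed in, with the robot touching nothing.
It also fails if it takes over 72 s, if anything falls off the work surface, if the arm or the gripper's body presses on something with over 40 N, if the wrist force passes 120 N, or if a joint passes its speed limit or range.

## Working session

There is one attempt and no reset: what is moved stays moved. The work goes in short steps, Python scripts to look and compute and a shell command to move; the robot and the scene stay as the last step left them, time stands still between calls to the robot, and variables do not carry over. Pictures are saved under pics/ and viewed, at most 10 in all, crops included, and the job is handed in when it is done.

```bash
ls; mkdir -p pics
python3 - <<'E'
from workcell import bot
import cv2
o=bot.get_obs();print(o['clock'],o['eef_pos'],o['tool_rot'],bot.pinch_z)
for n in('scene','side'):
    c=bot.calibration(n);print(n,c['mtx'].tolist() if hasattr(c['mtx'],'tolist') else c['mtx'],c['R'],c['t'])
    cv2.imwrite(f'pics/{n}0.png',cv2.cvtColor(bot.camera(n),cv2.COLOR_RGB2BGR))
E
```

```text
jog.py
pics
workcell.py
0.0 [4.99369906e-01 2.34294059e-05 2.30398212e-01] [ 0.70710426  0.70710852 -0.00073329 -0.00075674] 0.0187
scene [[540.1665577551611, 0.0, 281.1725701189831], [0.0, 540.1665577551611, 201.8947768169292], [0.0, 0.0, 1.0]] [[ 0.07911283  0.99674759 -0.01534267]
 [ 0.75723509 -0.07009806 -0.64936991]
 [-0.64833339  0.03975548 -0.76031791]] [-0.05170095 -0.4032093   1.56834056]
side [[433.73451129357056, 0.0, 280.8447946908943], [0.0, 433.73451129357056, 202.6563698642341], [0.0, 0.0, 1.0]] [[-0.99329711 -0.11524626  0.0088971 ]
 [-0.09055554  0.7280291  -0.67953905]
 [ 0.07183699 -0.67578985 -0.73358539]] [0.53317047 0.06619274 0.93874132]
```

View pics/scene0.png

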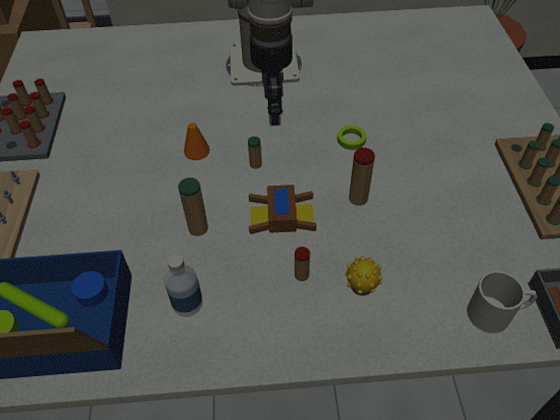

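View pics/side0.png

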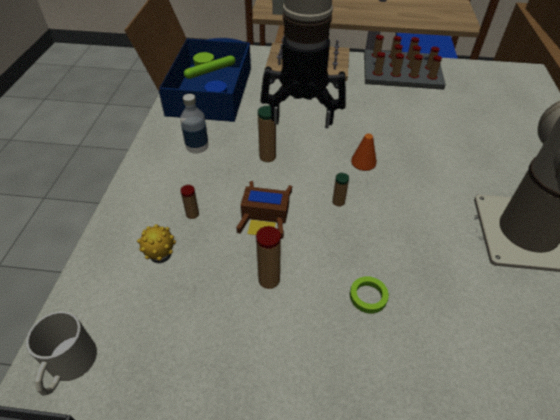

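The scene camera looks toward the robot, with +y to the right. The green post (~195,210) is on the −y side, the red post (~361,180) is on the +y side, and the stand is near (283,208). I'll enlarge both views.

Run:
```python
import cv2
a=cv2.imread('pics/scene0.png')[130:290,170:390];cv2.imwrite('pics/sc.png',cv2.resize(a,None,fx=3.6,fy=3.6,interpolation=cv2.INTER_CUBIC))
a=cv2.imread('pics/side0.png')[95:300,170:390];cv2.imwrite('pics/si.png',cv2.resize(a,None,fx=2.9,fy=2.9,interpolation=cv2.INTER_CUBIC))
```

```text
(no output)
```

View pics/sc.png

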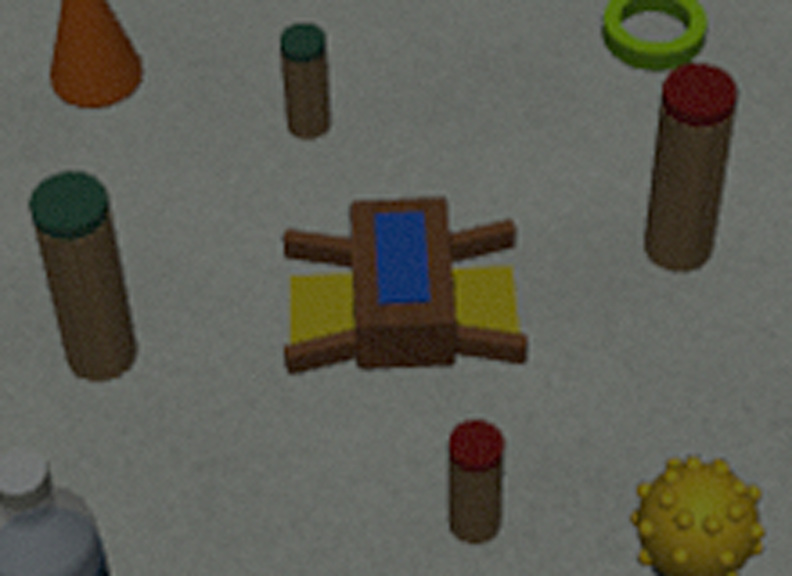

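View pics/si.png

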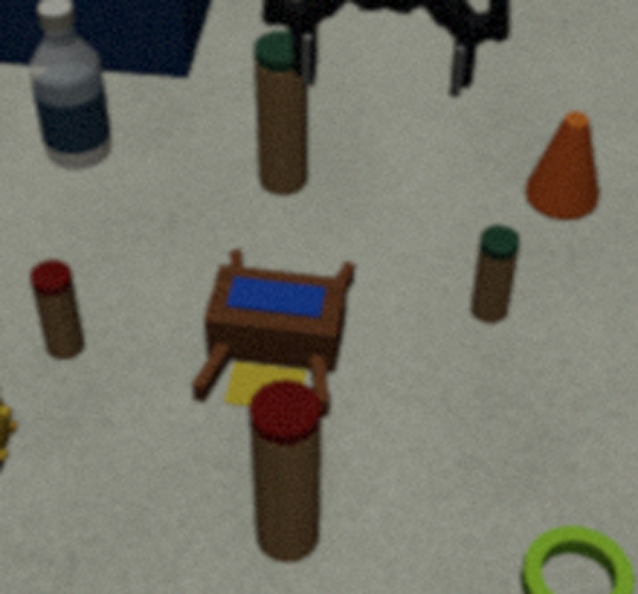

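```bash
cat > h.py <<'E'
import numpy as np
from workcell import bot
F={'scene':(170,130,3.6),'side':(170,95,2.9)}
def pt(n,u,v,z,crop=True):
    c=bot.calibration(n);R=np.array(c['R']);t=np.array(c['t'])
    if crop:
        a,b,f=F[n];u=(u+.5)/f-.5+a;v=(v+.5)/f-.5+b
    d=R.T@np.linalg.solve(c['mtx'],[u,v,1]);o=-R.T@t
    return (o+d*(z-o[2])/d[2])[:2]
E
python3 - <<'E'
from h import *
P=lambda l,*a:print(l,(pt(*a)*1000).round(1))
P('green top sc','scene',69,205,.14);P('green top si','side',280,50,.14)
P('red top sc','scene',699,95,.14);P('red top si','side',286,411,.14)
P('green bot edge','scene',101,380,0);P('red bot edge','scene',680,270,0);P('red bot edge si','side',288,559,0);P('green bot edge si','side',283,193,0)
for q in[(351,202),(447,199),(455,325),(357,329)]:P('blk sc','scene',*q,.045)
for q in[(376,212),(424,210),(430,302),(379,304)]:P('inlay sc','scene',*q,.045)
for q in[(222,266),(348,282),(337,331),(207,318)]:P('blk si','side',*q,.045)
for q in[(284,232),(514,221),(525,337),(287,348)]:P('rail tips','scene',*q,.02)
P('sg','scene',303,42,.078);P('sg','side',500,241,.078);P('sr','scene',476,445,.078);P('sr','side',51,276,.078)
P('ring','scene',352,137,.018,False);P('ball','scene',364,275,.04,False);P('cone','scene',96,80,0);P('bottle','scene',178,264,.15,False)
E
```

```text
green top sc [ 596.2 -176.6]
green top si [ 591.8 -172.6]
red top sc [544.2 182.2]
red top si [538.2 186.7]
green bot edge [ 610.9 -177.3]
red bot edge [557.5 182.1]
red bot edge si [536.5 201.6]
green bot edge si [ 589.8 -160.5]
blk sc [522.1 -20. ]
blk sc [525.1  38.9]
blk sc [624.1  34.2]
blk sc [621.8 -22.7]
inlay sc [531.7  -5.3]
inlay sc [532.8  24.1]
inlay sc [605.5  21.3]
inlay sc [604.3  -8.7]
blk si [617.2 -21.8]
blk si [519.6 -16.8]
blk si [522.5  34. ]
blk si [619.  33.]
rail tips [520.7 -62.7]
rail tips [524.8  81.1]
rail tips [617.1  76.8]
rail tips [612.5 -64.6]
sg [411.7 -42.7]
sg [408.8 -41.2]
sr [732.6  34.7]
sr [730.9  35.9]
ring [355.  199.3]
ball [767.9 152.5]
cone [ 352.2 -186.1]
bottle [ 786.  -187.8]
```

Two-view results agree to within a few mm:
- **Sizes:** block about 99×58, as given.
- **Stand:** centre about (571.5, 7.3), yaw about −0.042.
- **Green post:** about (592, −177).
- **Red post:** about (540, 183).
- **Bay points:** right (569, −45), left (574, 59).

The posts are taller than the gripper body's height, so I'll tilt the tool 0.6 rad. The fingertips will be 34 mm apart and cradle the post near its foot.

Careful with the scale: shifts go in shares of 0.75 m and turns go in shares of 2 pi rad. That gives: -0.265 m / 0.75 = -0.3533, 0.093 m / 0.75 = 0.124, 0.6 rad / 6.2832 = 0.0955.

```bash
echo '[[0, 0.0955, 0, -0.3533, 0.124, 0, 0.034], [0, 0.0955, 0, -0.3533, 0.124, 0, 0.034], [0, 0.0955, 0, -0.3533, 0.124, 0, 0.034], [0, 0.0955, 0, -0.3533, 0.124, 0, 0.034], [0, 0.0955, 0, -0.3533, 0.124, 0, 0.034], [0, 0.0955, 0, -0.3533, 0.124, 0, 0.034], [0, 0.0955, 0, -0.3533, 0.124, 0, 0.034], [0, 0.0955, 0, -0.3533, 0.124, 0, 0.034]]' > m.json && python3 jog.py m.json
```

```text
refused: ROWS must be a list of objects with named fields. Nothing was moved.
```

The error is about the shape of the input: a list of objects with named fields. Fixing that and sending the same move.

```bash
echo '[{"dry":0.0955, "sx":-0.3533, "sy":0.124, "aperture":0.034}, {"dry":0.0955, "sx":-0.3533, "sy":0.124, "aperture":0.034}, {"dry":0.0955, "sx":-0.3533, "sy":0.124, "aperture":0.034}, {"dry":0.0955, "sx":-0.3533, "sy":0.124, "aperture":0.034}, {"dry":0.0955, "sx":-0.3533, "sy":0.124, "aperture":0.034}, {"dry":0.0955, "sx":-0.3533, "sy":0.124, "aperture":0.034}, {"dry":0.0955, "sx":-0.3533, "sy":0.124, "aperture":0.034}, {"dry":0.0955, "sx":-0.3533, "sy":0.124, "aperture":0.034}]' > m.json && python3 jog.py m.json
```

```text
clock: 1.1
eef_pos: [0.593, -0.2634, 0.2327]
tool_rot: [0.675, 0.676, 0.209, -0.209]
ft_force: [-0.3, 0.1, 0.5]
grip_width: 0.0343
grasp_force: 0.0
```

```bash
cat >> h.py <<'E'
from scipy.spatial.transform import Rotation as Ro
def to(x,y,z):
    o=bot.get_obs();R=Ro.from_quat(o['tool_rot']).as_matrix()
    d=np.array([x,y,z])-o['eef_pos'];print('tcp',np.round(o['eef_pos'],4),'tool shift',(R.T@d).round(4),'xax',R[:,0].round(3),'zax',R[:,2].round(3))
E
python3 -c "
from h import *
to(.592,-.263,.015)"
```

```text
tcp [ 0.593  -0.2634  0.2327] tool shift [-0.1225 -0.0012  0.18  ] xax [-0.002  0.826  0.564] zax [-0.     0.564 -0.826]
```

Scaled: 0.18 m / 0.75 = 0.24, -0.1225 m / 0.75 = -0.1633.

```bash
echo '[{"sx":-0.1633, "sy":-0.0013, "sz":0.24, "aperture":0.034}, {"sx":-0.1633, "sy":-0.0013, "sz":0.24, "aperture":0.034}, {"sx":-0.1633, "sy":-0.0013, "sz":0.24, "aperture":0.034}, {"sx":-0.1633, "sy":-0.0013, "sz":0.24, "aperture":0.034}, {"sx":-0.1633, "sy":-0.0013, "sz":0.24, "aperture":0.034}, {"sx":-0.1633, "sy":-0.0013, "sz":0.24, "aperture":0.034}]' > m.json && python3 jog.py m.json
python3 - <<'E'
from h import *
import cv2
to(.592,-.21,.015)
a=bot.camera('scene');s=bot.camera('side')
a=cv2.resize(a[150:260,140:330],None,fx=4,fy=4,interpolation=2);s=cv2.resize(s[60:190,180:380],None,fx=3.8,fy=3.4,interpolation=2)
cv2.imwrite('pics/g1.png',a[...,::-1])
E
```

```text
clock: 1.85
eef_pos: [0.5932, -0.2643, 0.0164]
tool_rot: [0.675, 0.676, 0.209, -0.207]
ft_force: [0.3, -0.2, 0.9]
grip_width: 0.0339
grasp_force: 0.0
tcp [ 0.5932 -0.2643  0.0164] tool shift [ 0.0441 -0.0011  0.0317] xax [-0.003  0.826  0.563] zax [ 0.002  0.563 -0.826]
```

View pics/g1.png

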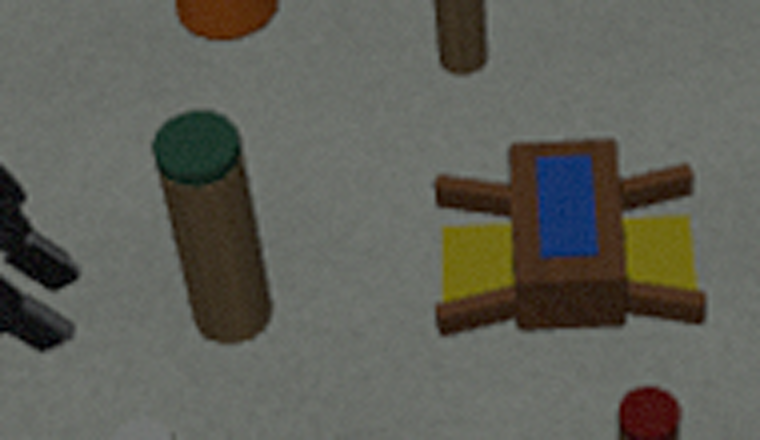

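The fingertips (75,270)/(68,335) are low and straddle the row of the post's foot (233,315). Starting the slide.

Scaled: 0.0991 m / 0.75 = 0.1321, 0.0909 m / 0.75 = 0.1212.

```bash
echo '[{"sx":0.044, "sy":-0.0013, "sz":0.03, "aperture":0.034}, {"sx":0.0551, "sy":-0.0013, "sz":0.0376, "aperture":0.034}, {"sx":0.0661, "sy":-0.0013, "sz":0.0451, "aperture":0.034}, {"sx":0.0771, "sy":-0.0013, "sz":0.0525, "aperture":0.034}, {"sx":0.0881, "sy":-0.004, "sz":0.06, "aperture":0.034}, {"sx":0.0991, "sy":-0.008, "sz":0.0676, "aperture":0.034}, {"sx":0.1101, "sy":-0.012, "sz":0.0751, "aperture":0.034}, {"sx":0.1212, "sy":-0.016, "sz":0.0825, "aperture":0.034}, {"sx":0.1321, "sy":-0.02, "sz":0.0901, "aperture":0.034}]' > m.json && python3 jog.py m.json
python3 - <<'E'
from h import *
import cv2
to(.569,-.065,.0155)
a=bot.camera('scene');cv2.imwrite('pics/s2.png',a[...,::-1])
a=cv2.resize(a[140:260,140:330],None,fx=4,fy=4,interpolation=2)
cv2.imwrite('pics/g2.png',a[...,::-1])
E
```

```text
clock: 3.08
eef_pos: [0.5768, -0.1439, 0.0138]
tool_rot: [0.676, 0.676, 0.209, -0.209]
ft_force: [1.0, -1.9, 1.7]
grip_width: 0.0337
grasp_force: 1.3
tcp [ 0.5768 -0.1439  0.0138] tool shift [ 0.0661 -0.0078  0.0432] xax [0.    0.825 0.565] zax [ 0.     0.565 -0.825]
```

View pics/g2.png

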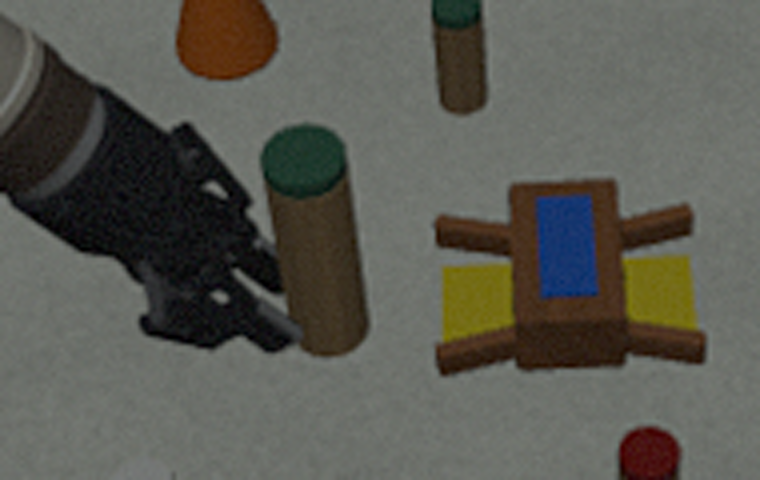

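The post is upright, cradled between the fingertips, with its top centre at crop (303,160).

```bash
python3 -c "
from h import *
print(pt('scene',215.4,179.6,.14,False))
print(pt('scene',(327.5)/4-.5+140,356/4-.5+140,0,False))"
```

```text
[ 0.58220989 -0.12405828]
[ 0.59729431 -0.12615745]
```

Scaled: 0.0575 m / 0.75 = 0.0767, 0.05 m / 0.75 = 0.0667.

```bash
echo '[{"sx":0.0116, "sy":-0.0053, "sz":0.0067, "aperture":0.034}, {"sx":0.0227, "sy":-0.0107, "sz":0.014, "aperture":0.034}, {"sx":0.0337, "sy":-0.0147, "sz":0.0213, "aperture":0.034}, {"sx":0.0447, "sy":-0.0167, "sz":0.0289, "aperture":0.034}, {"sx":0.0557, "sy":-0.0167, "sz":0.0365, "aperture":0.034}, {"sx":0.0667, "sy":-0.016, "sz":0.044, "aperture":0.034}, {"sx":0.0767, "sy":-0.0153, "sz":0.0509, "aperture":0.034}, {"sx":0.0767, "sy":-0.0153, "sz":0.0509, "aperture":0.034}]' > m.json && python3 jog.py m.json
python3 - <<'E'
from h import *
import cv2
to(.567,-.062,.015)
a=bot.camera('scene')
a=cv2.resize(a[140:260,140:330],None,fx=4,fy=4,interpolation=2)
cv2.imwrite('pics/g3.png',a[...,::-1])
E
```

```text
clock: 4.12
eef_pos: [0.5655, -0.0746, 0.0148]
tool_rot: [0.675, 0.676, 0.209, -0.209]
ft_force: [-0.4, 0.5, -0.7]
grip_width: 0.034
grasp_force: 0.3
tcp [ 0.5655 -0.0746  0.0148] tool shift [0.0105 0.0016 0.0069] xax [-0.001  0.825  0.565] zax [-0.001  0.565 -0.825]
```

View pics/g3.png

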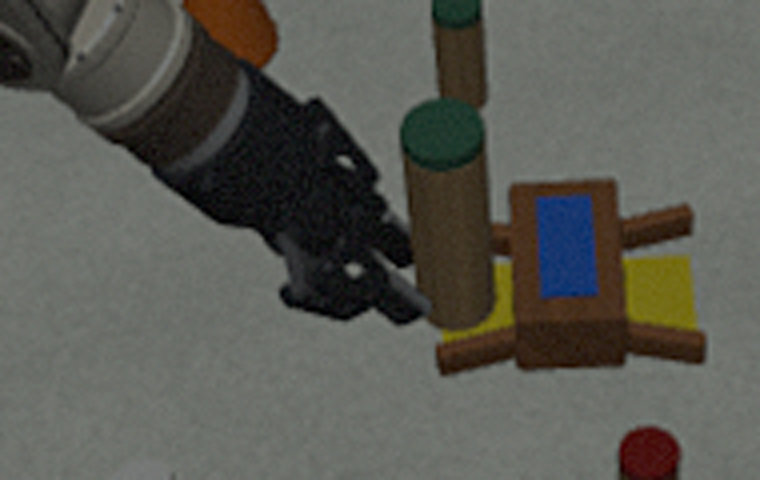

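The post is upright inside the bay mouth, with its foot at (460,310) and roughly 10 mm left to the block. Closing gently.

Scaled: 0.0074 m / 0.75 = 0.0099, 0.0058 m / 0.75 = 0.0077.

```bash
echo '[{"sx":0.0044, "sy":0.0007, "sz":0.0029, "aperture":0.034}, {"sx":0.0077, "sy":0.0007, "sz":0.0053, "aperture":0.034}, {"sx":0.0099, "sy":0.0013, "sz":0.0067, "aperture":0.034}, {"sx":0.0099, "sy":0.0013, "sz":0.0067, "aperture":0.034}]' > m.json && python3 jog.py m.json; echo '[{"sx":0.0016, "sz":0.0011, "aperture":0.034}, {"sx":0.0016, "sz":0.0011, "aperture":0.034}]' > m.json && python3 jog.py m.json
```

```text
clock: 4.68
eef_pos: [0.5665, -0.0665, 0.0147]
tool_rot: [0.675, 0.676, 0.209, -0.209]
ft_force: [0.0, -0.0, -0.3]
grip_width: 0.0339
grasp_force: 0.4
clock: 4.92
eef_pos: [0.5665, -0.0651, 0.0147]
tool_rot: [0.676, 0.676, 0.209, -0.209]
ft_force: [-0.0, -0.9, 0.1]
grip_width: 0.0341
grasp_force: 0.4
```

Scaled: 0.0012 m / 0.75 = 0.0016, 0.0008 m / 0.75 = 0.0011.

```bash
for i in 1; do echo '[{"sx":0.0016, "sz":0.0011, "aperture":0.034}, {"sx":0.0016, "sz":0.0011, "aperture":0.034}]' > m.json && python3 jog.py m.json; done; echo '[{"sx":0.0016, "sz":0.0011, "aperture":0.034}, {"sx":0.0016, "sz":0.0011, "aperture":0.034}]' > m.json && python3 jog.py m.json
```

```text
clock: 5.18
eef_pos: [0.5667, -0.0644, 0.0147]
tool_rot: [0.676, 0.676, 0.209, -0.208]
ft_force: [-1.2, -4.0, -0.5]
grip_width: 0.0341
grasp_force: 1.8
clock: 5.42
eef_pos: [0.5667, -0.0641, 0.0146]
tool_rot: [0.676, 0.676, 0.208, -0.208]
ft_force: [-1.5, -7.8, 0.5]
grip_width: 0.0339
grasp_force: 3.3
```

Scaled: 0.0012 m / 0.75 = 0.0016, 0.0008 m / 0.75 = 0.0011.

```bash
echo '[{"sx":0.0016, "sz":0.0011, "aperture":0.034}, {"sx":0.0016, "sz":0.0011, "aperture":0.034}]' > m.json && python3 jog.py m.json
```

```text
clock: 5.68
eef_pos: [0.5668, -0.0638, 0.0146]
tool_rot: [0.676, 0.676, 0.207, -0.207]
ft_force: [-2.0, -11.1, 1.7]
grip_width: 0.0338
grasp_force: 4.7
```

The force rises with no further travel, at the predicted y, so the post is against the back. Backing off along −y, then up.

Scaled: -0.215 m / 0.75 = -0.2867, -0.05 m / 0.75 = -0.0667.

```bash
echo '[{"sx":-0.0107, "sz":-0.0073, "aperture":0.034}, {"sx":-0.0667, "sz":-0.0453, "aperture":0.034}, {"sx":-0.0933, "sz":-0.064, "aperture":0.034}, {"sx":0.06, "sz":-0.2867, "aperture":0.034}, {"sx":0.06, "sz":-0.2867, "aperture":0.034}, {"sx":0.06, "sz":-0.2867, "aperture":0.034}, {"sx":0.06, "sz":-0.2867, "aperture":0.034}, {"sx":0.06, "sz":-0.2867, "aperture":0.034}]' > m.json && python3 jog.py m.json
python3 - <<'E'
from h import *
import cv2
to(.54,.27,.235)
a=bot.camera('scene')
a=cv2.resize(a[120:260,190:380],None,fx=4,fy=4,interpolation=2)
cv2.imwrite('pics/g4.png',a[...,::-1])
E
```

```text
clock: 6.68
eef_pos: [0.567, -0.1449, 0.2186]
tool_rot: [0.675, 0.676, 0.21, -0.208]
ft_force: [-1.2, 0.6, -0.5]
grip_width: 0.0337
grasp_force: 0.0
tcp [ 0.567  -0.1449  0.2186] tool shift [ 0.3519 -0.0269  0.2205] xax [-0.001  0.826  0.564] zax [ 0.002  0.564 -0.826]
```

View pics/g4.png

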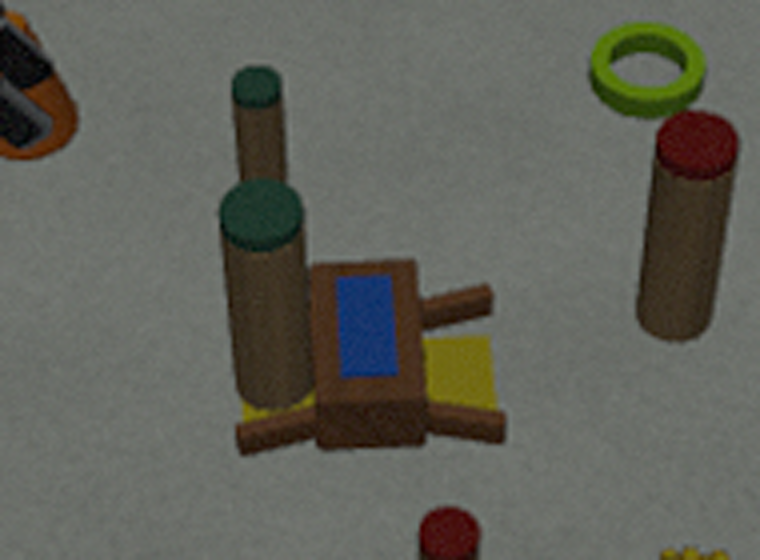

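The green post stands against the block and the peg behind it is untouched. Going over to the red side, with the tilt reversed.

Scaled: 0.366 m / 0.75 = 0.488, -0.027 m / 0.75 = -0.036, -1.2 rad / 6.2832 = -0.191.

```bash
echo '[{"dry":-0.0239, "sx":0.04, "sz":-0.0533, "aperture":0.034}, {"dry":-0.191, "sx":0.488, "sy":-0.036, "sz":0.2667, "aperture":0.034}, {"dry":-0.191, "sx":0.488, "sy":-0.036, "sz":0.2667, "aperture":0.034}, {"dry":-0.191, "sx":0.488, "sy":-0.036, "sz":0.2667, "aperture":0.034}, {"dry":-0.191, "sx":0.488, "sy":-0.036, "sz":0.2667, "aperture":0.034}, {"dry":-0.191, "sx":0.488, "sy":-0.036, "sz":0.2667, "aperture":0.034}, {"dry":-0.191, "sx":0.488, "sy":-0.036, "sz":0.2667, "aperture":0.034}, {"dry":-0.191, "sx":0.488, "sy":-0.036, "sz":0.2667, "aperture":0.034}, {"dry":-0.191, "sx":0.488, "sy":-0.036, "sz":0.2667, "aperture":0.034}, {"dry":-0.191, "sx":0.488, "sy":-0.036, "sz":0.2667, "aperture":0.034}]' > m.json && python3 jog.py m.json; python3 -c "
from h import *
to(.54,.27,.016)
print(pt('scene',696.5/4-.5+190,145.5/4-.5+120,.14,False),pt('scene',(262.5)/4-.5+190,215.5/4-.5+120,.14,False))"
```

```text
clock: 7.98
eef_pos: [0.5391, 0.2694, 0.2571]
tool_rot: [0.675, 0.676, -0.211, 0.209]
ft_force: [-1.0, -0.2, -0.2]
grip_width: 0.0339
grasp_force: 0.0
tcp [0.5391 0.2694 0.2571] tool shift [0.1372 0.0017 0.1983] xax [-0.002  0.824 -0.567] zax [-0.003 -0.567 -0.824]
[0.54374138 0.18186431] [ 0.57252357 -0.04409945]
```

Scaled: 0.198 m / 0.75 = 0.264, 0.1372 m / 0.75 = 0.1829.

```bash
echo '[{"sx":0.1829, "sy":0.0027, "sz":0.264, "aperture":0.034}, {"sx":0.1829, "sy":0.0027, "sz":0.264, "aperture":0.034}, {"sx":0.1829, "sy":0.0027, "sz":0.264, "aperture":0.034}, {"sx":0.1829, "sy":0.0027, "sz":0.264, "aperture":0.034}, {"sx":0.1829, "sy":0.0027, "sz":0.264, "aperture":0.034}, {"sx":0.1829, "sy":0.0027, "sz":0.264, "aperture":0.034}]' > m.json && python3 jog.py m.json; python3 -c "
from h import *
to(.54,.17,.016)"
```

```text
clock: 8.72
eef_pos: [0.5427, 0.2706, 0.0209]
tool_rot: [0.676, 0.675, -0.208, 0.209]
ft_force: [-1.2, 0.4, 0.5]
grip_width: 0.0341
grasp_force: 0.0
tcp [0.5427 0.2706 0.0209] tool shift [-0.0803 -0.0026  0.0608] xax [ 0.003  0.826 -0.564] zax [ 0.001 -0.564 -0.826]
```

Scaled: -0.0963 m / 0.75 = -0.1284, -0.0881 m / 0.75 = -0.1175.

```bash
echo '[{"sx":-0.0403, "sy":-0.0027, "sz":0.0356, "aperture":0.034}, {"sx":-0.0513, "sy":-0.0027, "sz":0.0431, "aperture":0.034}, {"sx":-0.0624, "sy":-0.0027, "sz":0.0505, "aperture":0.034}, {"sx":-0.0733, "sy":-0.0027, "sz":0.0581, "aperture":0.034}, {"sx":-0.0844, "sz":0.0656, "aperture":0.034}, {"sx":-0.0953, "sy":0.0053, "sz":0.0732, "aperture":0.034}, {"sx":-0.1064, "sy":0.0107, "sz":0.0807, "aperture":0.034}, {"sx":-0.1175, "sy":0.016, "sz":0.0881, "aperture":0.034}, {"sx":-0.1284, "sy":0.0213, "sz":0.0957, "aperture":0.034}]' > m.json && python3 jog.py m.json
python3 - <<'E'
from h import *
import cv2
to(.575,.08,.015)
a=bot.camera('scene')
a=cv2.resize(a[120:260,190:380],None,fx=4,fy=4,interpolation=2)
cv2.imwrite('pics/r2.png',a[...,::-1])
E
```

```text
clock: 9.85
eef_pos: [0.5578, 0.1508, 0.0135]
tool_rot: [0.676, 0.676, -0.209, 0.209]
ft_force: [-1.0, 2.9, 3.8]
grip_width: 0.0335
grasp_force: 2.0
tcp [0.5578 0.1508 0.0135] tool shift [-0.0593  0.0172  0.0387] xax [ 0.     0.825 -0.565] zax [ 0.    -0.565 -0.825]
```

View pics/r2.png

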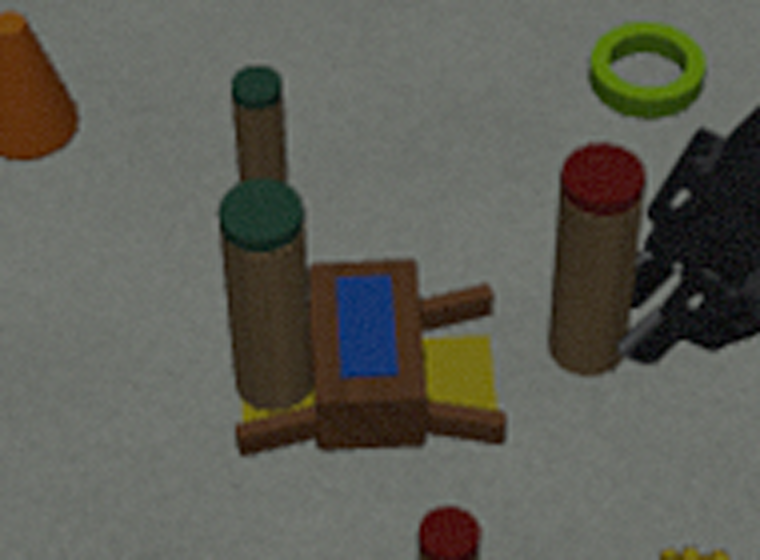

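The red post is upright and cradled, with its top at (602,179). It still needs about 17 mm in +x before the mouth.

Scaled: -0.0547 m / 0.75 = -0.0729, -0.0506 m / 0.75 = -0.0675.

```bash
echo '[{"sx":-0.0125, "sy":0.0053, "sz":0.0055, "aperture":0.034}, {"sx":-0.0235, "sy":0.0107, "sz":0.0129, "aperture":0.034}, {"sx":-0.0345, "sy":0.016, "sz":0.0205, "aperture":0.034}, {"sx":-0.0455, "sy":0.0213, "sz":0.028, "aperture":0.034}, {"sx":-0.0565, "sy":0.022, "sz":0.0356, "aperture":0.034}, {"sx":-0.0675, "sy":0.022, "sz":0.0431, "aperture":0.034}, {"sx":-0.0729, "sy":0.0213, "sz":0.0468, "aperture":0.034}, {"sx":-0.0729, "sy":0.0213, "sz":0.0468, "aperture":0.034}]' > m.json && python3 jog.py m.json; echo '[{"sx":-0.0044, "sz":0.0029, "aperture":0.034}, {"sx":-0.0044, "sz":0.0029, "aperture":0.034}]' > m.json && python3 jog.py m.json
```

```text
clock: 10.9
eef_pos: [0.5733, 0.0859, 0.0155]
tool_rot: [0.676, 0.675, -0.209, 0.209]
ft_force: [0.5, 0.0, -0.8]
grip_width: 0.0341
grasp_force: 0.4
clock: 11.15
eef_pos: [0.5735, 0.0824, 0.0154]
tool_rot: [0.675, 0.676, -0.209, 0.209]
ft_force: [0.4, 1.1, -1.4]
grip_width: 0.0341
grasp_force: 0.5
```

Scaled: -0.0025 m / 0.75 = -0.0033, 0.0017 m / 0.75 = 0.0023.

```bash
echo '[{"sx":-0.0021, "sz":0.0015, "aperture":0.034}, {"sx":-0.0033, "sz":0.0023, "aperture":0.034}, {"sx":-0.0033, "sz":0.0023, "aperture":0.034}]' > m.json && python3 jog.py m.json;  echo '[{"sx":-0.0016, "sz":0.0011, "aperture":0.034}, {"sx":-0.0016, "sz":0.0011, "aperture":0.034}]' > m.json && python3 jog.py m.json
```

```text
clock: 11.52
eef_pos: [0.5735, 0.0794, 0.0154]
tool_rot: [0.676, 0.676, -0.209, 0.209]
ft_force: [-0.1, 0.6, -0.6]
grip_width: 0.0338
grasp_force: 0.6
clock: 11.78
eef_pos: [0.5736, 0.0788, 0.0152]
tool_rot: [0.676, 0.676, -0.208, 0.209]
ft_force: [-0.9, 5.2, -1.6]
grip_width: 0.0341
grasp_force: 1.9
```

Scaled: -0.0012 m / 0.75 = -0.0016, 0.0008 m / 0.75 = 0.0011.

```bash
echo '[{"sx":-0.0016, "sz":0.0011, "aperture":0.034}, {"sx":-0.0016, "sz":0.0011, "aperture":0.034}]' > m.json && python3 jog.py m.json
```

```text
clock: 12.02
eef_pos: [0.5737, 0.0784, 0.0151]
tool_rot: [0.676, 0.676, -0.208, 0.208]
ft_force: [-0.9, 6.8, -1.4]
grip_width: 0.0338
grasp_force: 3.3
```

The post stalls at the predicted y≈0.078. One last press, then back off and lift.

Scaled: -0.215 m / 0.75 = -0.2867, 0.07 m / 0.75 = 0.0933.

```bash
echo '[{"sx":-0.0016, "sz":0.0011, "aperture":0.034}, {"sx":-0.0016, "sz":0.0011, "aperture":0.034}, {"sx":0.0093, "sz":-0.006, "aperture":0.034}, {"sx":0.0667, "sz":-0.0453, "aperture":0.034}, {"sx":0.0933, "sz":-0.064, "aperture":0.034}, {"sx":-0.06, "sz":-0.2867, "aperture":0.034}, {"sx":-0.06, "sz":-0.2867, "aperture":0.034}, {"sx":-0.06, "sz":-0.2867, "aperture":0.034}, {"sx":-0.06, "sz":-0.2867, "aperture":0.034}, {"sx":-0.06, "sz":-0.2867, "aperture":0.034}]' > m.json && python3 jog.py m.json
python3 - <<'E'
from h import *
import cv2
a=bot.camera('scene')[120:260,190:380];s=bot.camera('side')[100:240,185:375]
cv2.imwrite('pics/f.png',cv2.resize(np.hstack([a,s]),None,fx=2.1,fy=2.1,interpolation=2)[...,::-1])
E
```

```text
clock: 13.28
eef_pos: [0.5741, 0.1607, 0.2195]
tool_rot: [0.676, 0.675, -0.208, 0.21]
ft_force: [-0.1, -1.1, -0.1]
grip_width: 0.034
grasp_force: 0.0
```

View pics/f.png

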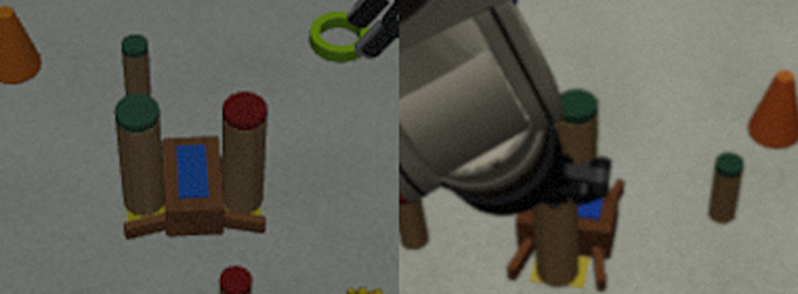

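Both posts stand upright against the block, with tops at (138,111) and (245,111). The rails and pegs are undisturbed. One numeric check before handing in.

```bash
python3 -c "
from h import *
for u in (138,245):print(pt('scene',(u+.5)/2.1-.5+190,111.5/2.1-.5+120,.14,False))
print(bot.job_done())"
```

```text
[ 0.57041828 -0.04333686]
[0.58004583 0.05898252]
the job is handed in; nothing more can be done
None
```

Both posts are pushed home and standing upright, green first in the right bay and then red in the left bay. Each was pressed until it stopped against the back, and the job was handed in at about 13 s. In the final pictures nothing else near the stand appears to have moved, but I didn't re-check the bottle or the ball.

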